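# Snap the keeper clip onto the tape reel's spindle

### The job

The reel of grafting tape is on its spindle, but its keeper clip (orange heel, two steel spring jaws) only lies on the reel's yellow top flange, its mouth towards the spindle. Push the clip sideways along the flange into the groove under the spindle's head until it snaps fully home, then leave it there; do not disturb the tin, the red cup or the roll of white tape.

Things in the scene. Friction and masses are not known exactly. Their poses are not given: they have to be found in the camera images.
- reel: Fixed reel of green tape, 60 mm high; its yellow top flange is a flat disc 260 mm across. Origin: on the axis, at table height; the flange's top is 60 mm above it. x points roughly (within 0.25 rad) the way the clip must go. Flange, spindle and jaws are smooth (friction about 0.3 or less).
- groove (a point): Point on the axis of the steel spindle at the disc's centre, 6 mm above the flange. The groove is 16 mm high, from the flange up to the head's underside; its core is 30 mm in diameter. The dark head above it is 42 mm in diameter, its top 31 mm above the flange.
- clip_bore (a point): Centre of the clip's bore, half-way up its 12 mm; coincides with the groove point when home (play about 0.5 mm). x: from heel to open mouth, the way to push; z up. Lobes 14 mm ahead stand 21 mm apart; the back stop 15.5 mm behind meets the core when home. At the start it lies 55 to 80 mm from the axis, mouth turned to the spindle within about 0.45 rad.
- clip: The loose keeper clip, flat on the flange: about 95 mm long, 64 mm wide, 12 mm thick, 0.2 to 0.35 kg. Origin: its bore centre, underside; axes as for the bore point. The mouth between the flared jaw tips, 34 mm ahead of the origin, is 52 mm wide.
- clip_push (a point): Centre of the width of the heel's upright flat back face, 60 mm behind the bore point, 10 mm above the flange. Face 60 mm wide, from the flange up to 27 mm (orange bar, 14 mm thick, standing on the heel). Push it low and square: the jaws give over the core at roughly 10 N, then snap shut. At the start it may overhang the disc's edge by up to 10 mm.
- jaw_left (a joint): angle of the clip's left sprung jaw, rad: 0 shut (at rest), grows to about 0.1 as it is spread over the core, and springs back to 0 when home
- jaw_right (a joint): the same for the right jaw
- wax_tin: bystander: round tin with a brown lid, 71 mm across, 30 mm high; origin at the centre of its underside
- cup: bystander: red cup, 70 mm across, 81 mm high; origin at the centre of its underside
- tape_film: bystander: lying roll of white tape, 66 mm across, 26 mm high; origin at the centre of its underside

How it is judged:
By the outcome, as a careful person would: the job done as asked, in the order asked, and still so for the second after the job is handed in, with the robot touching nothing.
It also fails if it takes over 32 s, if anything falls off the work surface, if the arm or the gripper's body presses on something with over 40 N, if the wrist force passes 120 N, or if a joint passes its speed limit or range.

### The arm

A 7-joint arm with a two-finger parallel gripper is mounted at the origin on the work surface; the furniture and walls round the work are solid. World frame = base frame: x ahead of the robot, y to its left, z up, the work surface at z = 0. Lengths are in m, angles in rad, forces in N, time in s.
With the tool pointing down it reaches from about 0.35 to 0.9 m from the base axis. Payload 8.1 kg.
Tool frame: the origin (TCP) lies at the centre of the arm's flange, where the gripper is bolted on; the fingertips stand 178 mm ahead of it and the grasp point (between the pads) lies 159 mm ahead of it; z points along the fingers, y is the line along which they close (so a half turn about z gives the same grasp; the last joint's range is limited). The gripper opens to 92 mm and grips with 3 to 60 N. Pads are 19 mm wide; open, the fingers measure 130 mm over their backs; the gripper's body (75 mm by 190 mm) begins 47 mm behind the grasp point.
Start: joints at [1.158, 0.434, 0.025, 1.573, -0.012, 1.134, -0.075], TCP at [0.191, -0.595, 0.405] pointing down, gripper open.
Joint ranges: [-2.62, 2.62], [-0.44, 2.09], [-1.27, 1.32], [0.08, 2.57], [-1.32, 4.46], [0.12, 2], [-2.74, 2.74]. Speed limits (rad/s): [2.22, 2.22, 3.01, 3.01, 3.14, 3.14, 3.14].

### API

Orientations are given as a rotation vector (axis times angle).
In Python, from cell import arm gives the robot as it stands. The module is installed in compiled form; this text tells all that it offers.
- The arm moves only by the shell command python3 -m inch 'ROWS' [FORCE]. ROWS is text: rows parted by semicolons, each of 5 numbers parted by spaces: the shift along the tool's x, y, z in m, then the turn about the tool's z in rad, then the finger opening in m, from 0 to 0.0918. In form: x y z roll fingers; .... A call has 1 to 5 rows; each row is the pose to reach, as a shift and turn from the pose commanded when the call began, along the tool's axes at that moment; what a row does not reach only later rows make up. A row lasts 1/10 s, in which the tool goes at most 50 mm and 8.59 degrees, less where a joint would pass 70% of its speed; a pose out of reach is approached as far as the arm can. A call with a gripper value outside its range is refused whole. The fingers move at their own pace and stop on an object; FORCE is the grip in N (left out, the last holds). Time passes only in rows, so rows that repeat a pose let the fingers close. It gives the time, the measured TCP pose, the force, the opening and the grip force at its end, in the units of the state.
- arm.observe(): the state, without advancing time (a new reading comes with each control period).
- arm.get_image(name): name is "scene" or "top" or "wrist"; returns the picture (480x640x3 uint8, red, green, blue); there is no depth.
- arm.get_calibration(name): a dict with "intrinsics" (3x3 intrinsics, pixels), "pose" (4x4, takes a point from camera to world coordinates). Camera axes: x right, y up, looking along -z (the intrinsics and any distortion apply to the point x, -y, -z); pixel columns grow to the right and rows downward; lengths in m; the calibration is good to about 2 mm. A picture is of the moment at which its call begins: read the wrist's pose just before it. get_calibration takes no time and is no camera call; for the wrist camera it gives the pose at the moment of the call.
- arm.sign_off(): hands the job in; it is judged then, once.
Trained networks look in the newest picture that a camera, given by its name, has taken for a name from the list of things; names that differ only in an ending like _2 or _b are one class to them, and where a whole thing is asked for, a point or a joint stands for the part that bears it (a point fixed in the world has none). Each returns a list of dicts, best first, with "conf" (0 to 1); they miss things now and then, are a little off and sometimes report something else, mostly with a low value. They report only what shows in the picture. A call takes as long as a camera call.
- arm.look_for(camera, query): "point" ([row, column] in pixels, amid what is visible of it).
- arm.silhouettes(camera, query): "region" (480x640 bool, what is visible of it) and "point" ([row, column] in pixels, amid what is visible of it).
- arm.place_of(camera, query): "point" ([row, column] in pixels: a listed point, or the origin of a listed thing).
The state is a dict: "clock": time; "joints": joint angles; "dq": joint speeds; "joint_efforts": joint torques, N m; "position": TCP position; "ee_rot": TCP orientation; "force": force on the tool from outside, world axes, zero at the start; "ft_torque": the same for the moment, N m; "width": opening from 0.0 (shut) to 1.0 (fully open); "gripper_force": force on a finger pad.
Only numpy, scipy, OpenCV 4.12 (cv2) and the standard library are available. Lean on these libraries where they do the work, as an engineer would, in place of code of your own. Each camera call takes 0.05 s, during which the arm holds its last target. There are 200 camera calls.

## Working session

There is one attempt and no reset: what is moved stays moved. The work goes in short steps, Python scripts to look and compute and a shell command to move; the robot and the scene stay as the last step left them, time stands still between calls to the robot, and variables do not carry over. Pictures are saved under pics/ and viewed, at most 10 in all, crops included, and the job is handed in when it is done.

```bash
mkdir -p pics; cat > h.py <<'E'
import numpy as np, cv2
from cell import arm
from scipy.spatial.transform import Rotation as R
def ray(cam,pt,z):
    c=arm.get_calibration(cam);K=np.array(c["intrinsics"]);T=np.array(c["pose"])
    d=np.linalg.inv(K)@[pt[1],pt[0],1]; d=T[:3,:3]@[d[0],-d[1],-d[2]]
    o=T[:3,3]; return o+d*(z-o[2])/d[2]
def find(cam,q,z):
    r=arm.place_of(cam,q)
    return [(np.round(ray(cam,x["point"],z),4).tolist(),np.round(x["point"]).tolist(),round(x["conf"],2)) for x in r[:2]]
E
python3 - <<'E'
from h import *
s=arm.observe();print(s["clock"],s["position"],s["ee_rot"],s["force"],R.from_rotvec(s["ee_rot"]).as_matrix().round(3).tolist())
ims=[arm.get_image(c)[:,:,::-1] for c in("scene","top")]
cv2.imwrite("pics/a.png",cv2.resize(np.vstack(ims),(450,600)) if 0 else cv2.resize(np.hstack(ims),(800,300)));cv2.imwrite("pics/top.png",ims[1])
for c in("scene","top"):
  for q,z in(("groove",.066),("clip_bore",.066),("clip_push",.07),("reel",0),("wax_tin",0),("cup",0),("tape_film",0)):print(c,q,find(c,q,z))
E
```

```text
0.0 [ 0.19044589 -0.59502918  0.403979  ] [-3.10250030e+00 -4.84398381e-01  5.67420738e-04] [-0.27142615 -0.59559866  0.08737253] [[0.952, 0.305, -0.001], [0.305, -0.952, 0.001], [-0.0, -0.002, -1.0]]
scene groove [([0.5101, -0.1965, 0.066], [190.0, 354.0], 0.95)]
scene clip_bore [([0.5502, -0.2533, 0.066], [168.0, 348.0], 0.77), ([0.5482, -0.2448, 0.066], [170.0, 347.0], 0.74)]
scene clip_push [([0.5865, -0.2981, 0.07], [149.0, 342.0], 0.84)]
scene reel [([0.5111, -0.1905, 0.0], [221.0, 350.0], 0.67)]
scene wax_tin [([0.3595, -0.1147, 0.0], [275.0, 412.0], 0.8), ([0.586, -0.3213, 0.0], [173.0, 346.0], 0.55)]
scene cup [([0.5191, 0.1375, -0.0], [346.0, 244.0], 0.58)]
scene tape_film [([0.3569, -0.2883, 0.0], [217.0, 448.0], 0.57), ([0.5912, -0.3301, 0.0], [170.0, 346.0], 0.31)]
top groove [([0.5092, -0.1929, 0.066], [212.0, 397.0], 0.59)]
top clip_bore [([0.357, -0.2718, 0.066], [292.0, 443.0], 0.65), ([0.5494, -0.2439, 0.066], [190.0, 424.0], 0.56)]
top clip_push [([0.5779, -0.2795, 0.07], [174.0, 442.0], 0.75)]
top reel [([0.5071, -0.1883, 0.0], [218.0, 390.0], 0.75)]
top wax_tin [([0.3639, -0.1112, 0.0], [290.0, 354.0], 0.69)]
top cup [([0.5166, 0.1373, 0.0], [217.0, 229.0], 0.59)]
top tape_film [([0.3596, -0.2935, 0.0], [290.0, 446.0], 0.88)]
```

View pics/a.png

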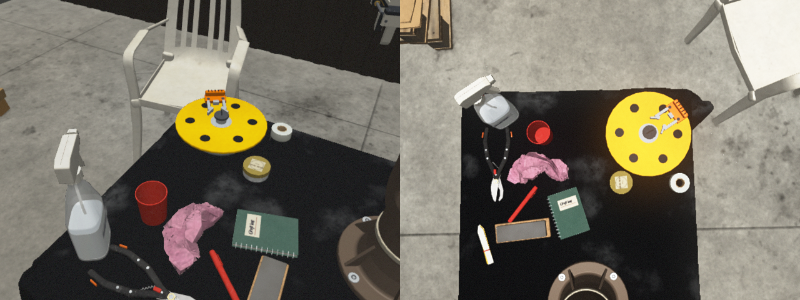

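View pics/top.png

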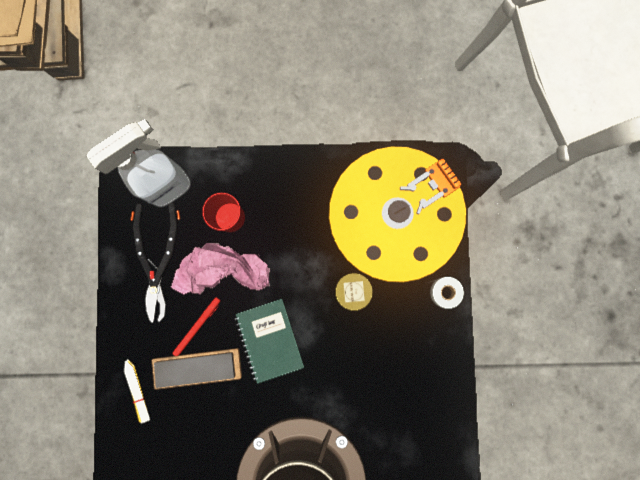

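The top view shows the spindle at about px (row 211, col 398). The clip is upper right of it, with its heel at (178, 446) and mouth facing the spindle. The tin (292, 354) and white roll (292, 447) are on the robot side, clear of the push path.

I'll go behind the heel with the fingers nearly shut and tool y across the clip, so both fingers push square.

```bash
python3 -m inch '0.045 -0.011 0 0.13 0.02; 0.09 -0.022 0 0.26 0.02; 0.135 -0.033 0 0.39 0.02; 0.18 -0.044 0 0.52 0.02; 0.225 -0.055 0 0.62 0.02' 20
cat > where.py <<'E'
from h import *
import sys
def rel(p,ang=None):
    s=arm.observe();M=R.from_rotvec(s["ee_rot"]).as_matrix()
    print("t",s["clock"],"pos",np.round(s["position"],4),"toolx deg",np.degrees(np.arctan2(M[1,0],M[0,0])).round(2),"F",np.round(s["force"],1))
    print("shift",(M.T@(np.array(p)-s["position"])).round(4))
    if ang is not None: print("roll",np.radians((np.degrees(np.arctan2(M[1,0],M[0,0]))-ang+180)%360-180).round(4))
if __name__=="__main__":
    a=[float(v) for v in sys.argv[1:]];rel(a[:3],a[3])
E
python3 where.py .615 -.334 .40 -53
```

```text
clock: 1.3
position: [0.3894, -0.4731, 0.4049]
ee_rot: [3.102, -0.494, 0.0]
force: [0.2, -0.1, -0.0]
width: 0.614
gripper_force: 0.0
t 1.3 pos [ 0.3894 -0.4731  0.4049] toolx deg -18.09 F [ 0.2 -0.1 -0. ]
shift [ 0.1712 -0.2023  0.0049]
roll 0.6093
```

```bash
python3 -m inch '0.03 -0.036 0 0.12 0.02; 0.062 -0.072 0 0.24 0.02; 0.094 -0.11 0 0.36 0.02; 0.126 -0.147 0 0.48 0.02; 0.156 -0.184 0 0.609 0.02' >/dev/null
cat > see.py <<'E'
from h import *
import sys
s=arm.observe();im=arm.get_image("wrist")[:,:,::-1].copy()
T=np.array(arm.get_calibration("wrist")["pose"])
M=R.from_rotvec(s["ee_rot"]).as_matrix();print("cam in tool",(M.T@(T[:3,3]-s["position"])).round(3),"look",(-M.T@T[:3,2]).round(2))
for q,z in(("groove",.066),("clip_bore",.066),("clip_push",.07)):print(q,find("wrist",q,z))
cv2.imwrite("pics/%s.png"%sys.argv[1],im)
E
python3 where.py .615 -.334 .40 -53; python3 see.py w1
```

```text
t 1.8 pos [ 0.5945 -0.3453  0.4048] toolx deg -52.94 F [ 1.2 -0.4 -0.8]
shift [ 0.0033 -0.0232  0.0048]
roll 0.001
cam in tool [ 0.067 -0.01   0.021] look [-0.26 -0.01  0.97]
groove []
clip_bore []
clip_push [([0.5793, -0.2955, 0.07], [282.0, 299.0], 0.64)]
```

View pics/w1.png

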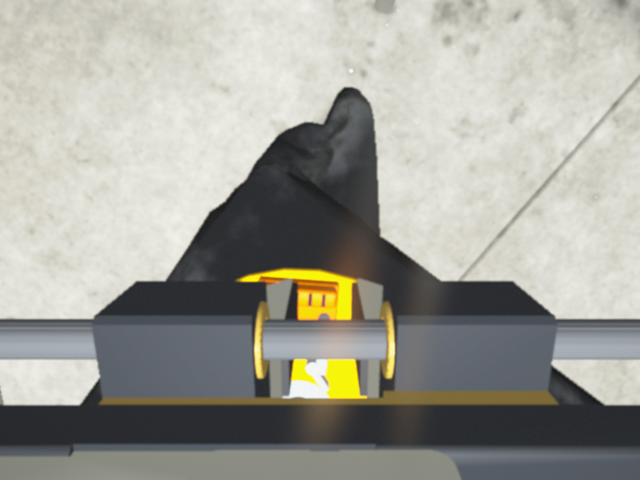

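The fingers hide the clip from this side: the heel is only just visible at (300, 318). I'll move inward 140 mm so the clip and groove appear above the fingers.

```bash
python3 -m inch '-0.045 -0.008 0 0 0.02; -0.09 -0.016 0 0 0.02; -0.135 -0.024 0 0 0.02; -0.135 -0.024 -0.02 0 0.02; -0.135 -0.024 -0.02 0 0.02' >/dev/null
python3 where.py .615 -.334 .40 -53; python3 see.py w2
```

```text
t 2.5 pos [ 0.5288 -0.2255  0.4272] toolx deg -52.66 F [ 1.6 -0.8  0.8]
shift [ 0.1385 -0.0026  0.0276]
roll 0.0059
cam in tool [0.07  0.001 0.021] look [-0.26  0.    0.97]
groove []
clip_bore []
clip_push [([0.5798, -0.2956, 0.07], [103.0, 325.0], 0.67)]
```

View pics/w2.png

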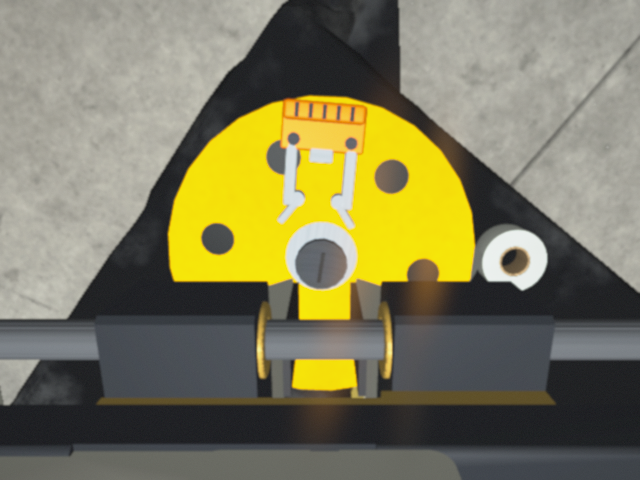

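The view shows the dark head at px (263, 320), the pale washer around it at (257, 321), and the clip's heel pins at (138, 293) and (143, 351). The back top edge runs (99, 284)–(106, 367) and the lobes are at (198, 297) and (201, 338). I'll convert these to positions.

```bash
python3 - <<'E'
from h import *
P={"head":(263,320,.091),"washer":(257,321,.0605),"pinL":(138,293,.072),"pinR":(143,351,.072),"backL":(99,284,.087),"backR":(106,367,.087),"lobeL":(198,297,.072),"lobeR":(201,338,.072)}
W={k:ray("wrist",v[:2],v[2])[:2] for k,v in P.items()}
for k,v in W.items():print(k,v.round(4))
im=cv2.imread("pics/w2.png");m=((im[:,:,2]>180)&(im[:,:,1]>140)&(im[:,:,0]<90)).astype(np.uint8)
pts=[]
for c in list(range(175,275,4))+list(range(375,470,4)):
    r=np.where(m[:280,c])[0]
    if len(r):pts.append(ray("wrist",(r[0],c),.06)[:2])
pts=np.array(pts)
from scipy.optimize import least_squares
f=least_squares(lambda p:np.hypot(*(pts-p).T)-.13,[.51,-.194],loss="soft_l1",f_scale=.001);print("axis",f.x.round(4),np.abs(f.fun).mean())
for a,b in(("pinL","pinR"),("backL","backR"),("lobeL","lobeR")):
    d=W[b]-W[a];print(a,"width",np.hypot(*d).round(4),"mid",((W[a]+W[b])/2).round(4),"axis deg",np.degrees(np.arctan2(d[0],-d[1])).round(1))
E
```

```text
head [ 0.5117 -0.1991]
washer [ 0.5084 -0.1958]
pinL [ 0.5839 -0.2607]
pinR [ 0.5468 -0.2842]
backL [ 0.6041 -0.2794]
backR [ 0.5547 -0.311 ]
lobeL [ 0.5545 -0.2257]
lobeR [ 0.5276 -0.2432]
axis [ 0.507  -0.1937] 0.0004480528553298181
pinL width 0.0439 mid [ 0.5654 -0.2724] axis deg -57.6
backL width 0.0587 mid [ 0.5794 -0.2952] axis deg -57.4
lobeL width 0.0321 mid [ 0.541  -0.2345] axis deg -57.0
```

Clip heading is -57.4°, and the heel-to-axis line is at -54.5°. Pushing square along that line should line it up. I'll go to a standoff and descend.

```bash
python3 where.py .603 -.328 .246 -54.5; python3 -m inch '0.045 -0.001 0 0.03 0.02; 0.09 -0.002 0.0 0.03 0.02; 0.125 -0.002 0.01 0.03 0.02; 0.125 -0.002 0.05 0.03 0.02; 0.125 -0.002 0.09 0.03 0.02'; python3 where.py .603 -.328 .246 -54.5
```

```text
t 2.7 pos [ 0.5297 -0.2264  0.4244] toolx deg -52.79 F [ 0.3 -0.3  0.4]
shift [0.1252 0.003  0.1784]
roll 0.0298
clock: 3.2
position: [0.6075, -0.3256, 0.3328]
ee_rot: [2.791, -1.439, 0.002]
force: [-0.3, 1.2, -0.5]
width: 0.22
gripper_force: 0.0
t 3.2 pos [ 0.6075 -0.3256  0.3328] toolx deg -54.54 F [-0.3  1.2 -0.5]
shift [-0.0008  0.0051  0.0868]
roll -0.0007
```

```bash
python3 -m inch '0 0.004 0.04 0 0.02; 0 0.004 0.07 0 0.02; 0 0.004 0.084 0 0.02; 0 0.004 0.084 0 0.02; 0 0.004 0.084 0 0.02'; python3 where.py .603 -.328 .246 -54.5; python3 - <<'E'
from h import *
cv2.imwrite("pics/s1.png",cv2.resize(arm.get_image("scene")[90:290,220:490,::-1],(800,592),interpolation=cv2.INTER_CUBIC))
print(find("scene","clip_push",.07),find("scene","groove",.066))
E
```

```text
clock: 3.7
position: [0.6046, -0.326, 0.2517]
ee_rot: [2.794, -1.436, 0.002]
force: [0.6, -0.6, 0.5]
width: 0.221
gripper_force: 0.0
t 3.7 pos [ 0.6046 -0.326   0.2517] toolx deg -54.41 F [ 0.6 -0.6  0.5]
shift [0.0007 0.0025 0.0057]
roll 0.0015
[] [([0.509, -0.1978, 0.066], [190.0, 355.0], 0.91)]
```

View pics/s1.png

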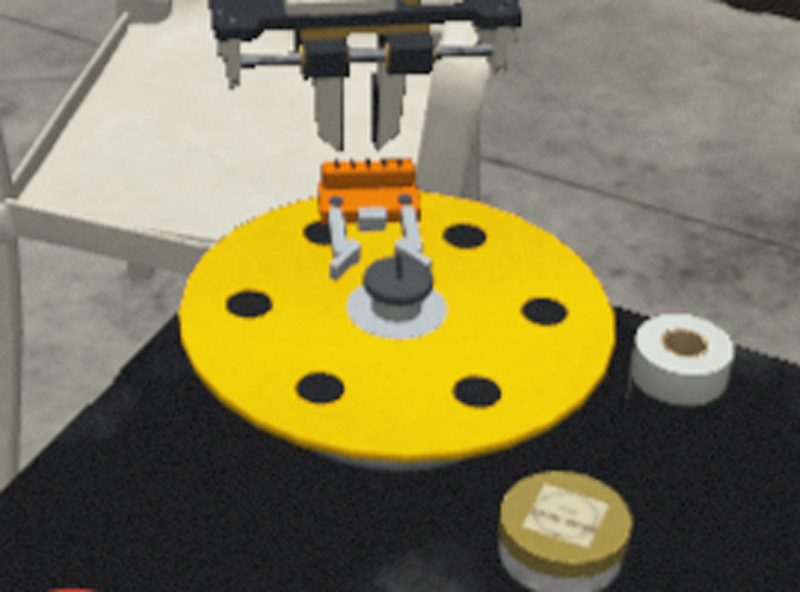

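The fingers hang centred behind the heel, clear of it. I'll drop 7 mm and begin the push.

```bash
python3 -m inch '0 0.0025 0.007 0 0.02; -0.012 0.0025 0.007 0 0.02; -0.024 0.0025 0.007 0 0.02; -0.03 0.0025 0.007 0 0.02; -0.036 0.0025 0.007 0 0.02'; python3 -m inch '-0.006 0 0 0 0.02; -0.012 0 0 0 0.02; -0.018 0 0 0 0.02; -0.022 0 0 0 0.02; -0.022 0 0 0 0.02';python3 where.py .5484 -.2516 .246 -54.5; python3 - <<'E'
from h import *
cv2.imwrite("pics/s2.png",cv2.resize(arm.get_image("scene")[120:240,270:430,::-1],(800,600),interpolation=cv2.INTER_CUBIC))
E
```

```text
clock: 4.35
position: [0.5811, -0.2974, 0.2441]
ee_rot: [2.794, -1.436, 0.002]
force: [0.5, 0.4, -0.3]
width: 0.213
gripper_force: 0.3
clock: 4.85
position: [0.5681, -0.279, 0.2437]
ee_rot: [-2.794, 1.435, 0.001]
force: [-0.4, -1.0, 0.2]
width: 0.215
gripper_force: 0.0
t 4.85 pos [ 0.5681 -0.279   0.2437] toolx deg -54.36 F [-0.4 -1.   0.2]
shift [-0.0337  0.     -0.0023]
roll 0.0024
```

View pics/s2.png

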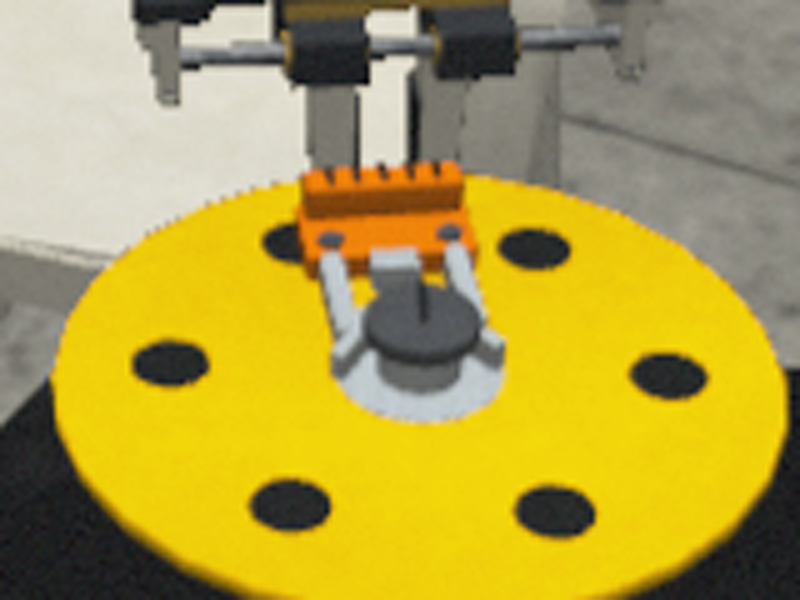

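The clip is squared to the fingers, and the jaws straddle the spindle symmetrically around (330, 420). I'll keep pushing.

```bash
python3 -m inch '-0.006 0 0 0 0.02; -0.011 0 0 0 0.02; -0.015 0 0 0 0.02; -0.018 0 0 0 0.02; -0.021 0 0 0 0.02'|grep -E "pos|force"; python3 -m inch '-0.003 0 0 0 0.02; -0.006 0 0 0 0.02; -0.009 0 0 0 0.02; -0.011 0 0 0 0.02; -0.011 0 0 0 0.02'|grep -E "pos|force"; python3 where.py .5484 -.2516 .246 -54.5
```

```text
position: [0.5562, -0.2637, 0.2442]
force: [1.4, -2.8, -1.6]
gripper_force: 1.2
position: [0.5495, -0.2531, 0.2437]
force: [-0.2, 1.0, -0.6]
gripper_force: 0.0
t 5.9 pos [ 0.5495 -0.2531  0.2437] toolx deg -54.36 F [-0.2  1.  -0.6]
shift [-0.0019  0.     -0.0023]
roll 0.0024
```

```bash
for i in 1; do python3 -m inch '-0.001 0 0 0 0.02; -0.002 0 0 0 0.02; -0.003 0 0 0 0.02; -0.003 0 0 0 0.02'|grep -E "pos|force"; done; python3 - <<'E'
from h import *
cv2.imwrite("pics/s3.png",cv2.resize(arm.get_image("scene")[120:240,270:430,::-1],(800,600),interpolation=cv2.INTER_CUBIC))
E
```

```text
position: [0.5484, -0.252, 0.2441]
force: [2.6, -4.7, -1.6]
gripper_force: 2.6
```

View pics/s3.png

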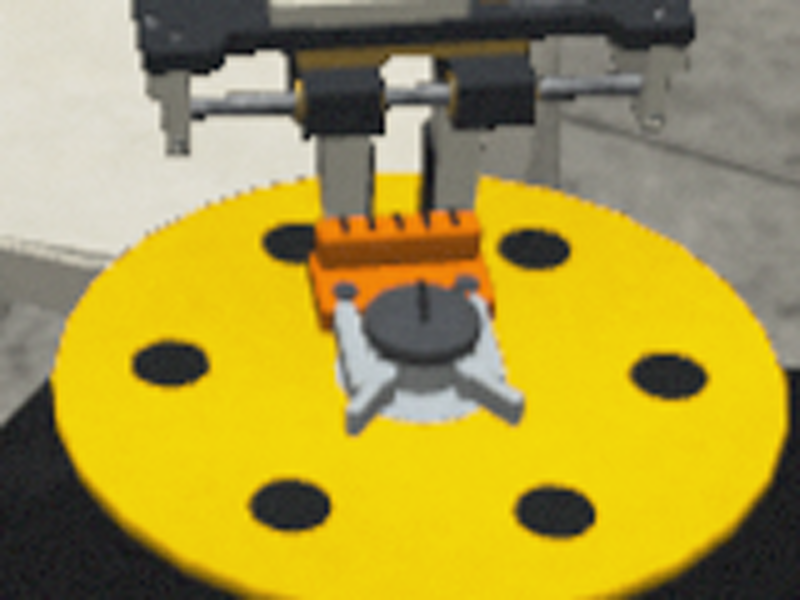

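The jaws have closed in front of the core (tips at (420, 360) and (405, 510)) and the push force is rising. I'll press a little more to confirm the back stop.

```bash
python3 -m inch '-0.002 0 0 0 0.02; -0.004 0 0 0 0.02; -0.004 0 0 0 0.02'|grep -E "pos|force"; python3 -m inch '-0.003 0 0 0 0.02; -0.005 0 0 0 0.02; -0.005 0 0 0 0.02; -0.005 0 0 0 0.02'|grep -E "pos|force"
```

```text
position: [0.5473, -0.251, 0.2453]
force: [7.9, -12.0, -0.8]
gripper_force: 7.0
position: [0.546, -0.2498, 0.2468]
force: [13.4, -20.7, -1.7]
gripper_force: 12.5
```

25 N with almost no motion means it is against the stop. I'll retreat and check from above.

```bash
python3 -m inch '0.03 0 0 0 0.02; 0.06 0 0 0 0.02; 0.06 0 -0.05 0 0.02; 0.06 0 -0.1 0 0.02; 0.06 0 -0.15 0 0.02'|grep -E "pos|force"; python3 -m inch '-0.045 0 -0.03 0 0.02; -0.09 0 -0.04 0 0.02; -0.095 0 -0.04 0 0.02; -0.095 0 -0.04 0 0.02'|grep -E "pos|force"; python3 see.py w3; python3 - <<'E'
from h import *
for c in("scene","top"):
  for q,z in(("groove",.066),("clip_bore",.066),("wax_tin",0),("cup",0),("tape_film",0)):print(c,q,find(c,q,z))
E
```

```text
position: [0.5773, -0.2924, 0.3946]
force: [0.6, -0.2, -0.0]
gripper_force: 0.0
position: [0.5217, -0.2139, 0.4344]
force: [-0.3, -1.1, 0.0]
gripper_force: 0.0
cam in tool [0.07  0.001 0.021] look [-0.26  0.    0.97]
groove [([0.506, -0.2003, 0.066], [238.0, 328.0], 0.6)]
clip_bore []
clip_push [([0.5435, -0.2462, 0.07], [168.0, 323.0], 0.58)]
scene groove [([0.5143, -0.1962, 0.066], [190.0, 352.0], 0.96)]
scene clip_bore [([0.5148, -0.204, 0.066], [187.0, 354.0], 0.58)]
scene wax_tin [([0.3627, -0.109, 0.0], [277.0, 409.0], 0.73)]
scene cup [([0.5145, 0.1378, 0.0], [347.0, 247.0], 0.77)]
scene tape_film [([0.3611, -0.2906, 0.0], [216.0, 447.0], 0.79)]
top groove [([0.5092, -0.1929, 0.066], [212.0, 397.0], 0.59)]
top clip_bore [([0.357, -0.2718, 0.066], [292.0, 443.0], 0.65), ([0.5494, -0.2439, 0.066], [190.0, 424.0], 0.56)]
top wax_tin [([0.3639, -0.1112, 0.0], [290.0, 354.0], 0.69)]
top cup [([0.5166, 0.1373, 0.0], [217.0, 229.0], 0.59)]
top tape_film [([0.3596, -0.2935, 0.0], [290.0, 446.0], 0.88)]
```

View pics/w3.png

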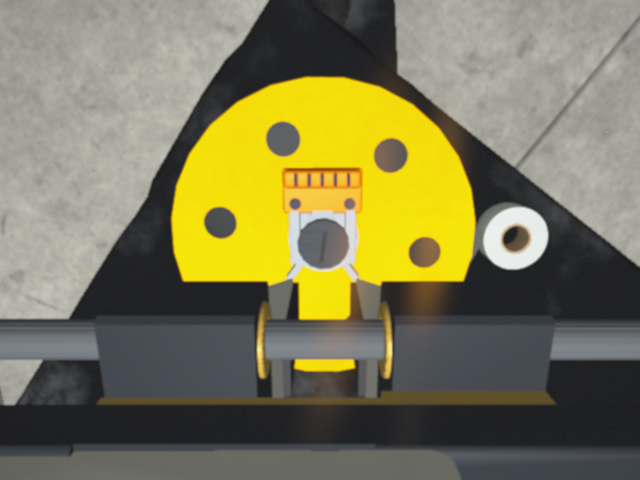

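The clip is seated symmetrically: heel edge at (170, 322), jaws closed past the core at (275, 295) and (275, 352). Heel to axis measures about 60 mm, as it should when home. The bystanders haven't moved.

```bash
python3 -c "
from cell import arm
print(arm.sign_off())"
```

```text
the job is handed in; nothing more can be done
None
```

The keeper clip is in the groove against its back stop with both jaws closed past the core, the arm is clear, the tin, cup and white tape show no movement, and the job is handed in; the hand-in returned no verdict.

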